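# Close up the clip-top box of icing nozzles on the kitchen windowsill

### The arm

A 6-joint arm with a two-finger parallel gripper is mounted at the origin on the work surface. World frame = base frame: x ahead of the robot, y to its left, z up, the work surface at z = 0. Lengths are in m, angles in rad, forces in N, time in s.
With the tool pointing down it reaches from about 0.225 to 0.875 m from the base axis. Payload 3.4 kg.
Tool frame: the origin (TCP) lies on the centre line of the jaws, within the pads' length; the fingertips stand 19 mm ahead of it and the grasp point (between the pads) is the TCP; z points along the fingers, y is the direction in which the jaws open and shut (so a half turn about z gives the same grasp; the last joint's range is limited). The gripper opens to 85 mm and grips with 20 to 120 N. Pads are 22 mm wide; open, the fingers measure 114 mm over their backs; the gripper's body (76 mm by 85 mm) begins 54 mm behind the grasp point. The pads swing forward as they close: fully open they stand 13 mm farther back than shut.
Start: joints at [-1.44, 0.276, 1.505, -0, 1.361, -0.121], TCP at [0.143, -0.557, 0.214] pointing down, gripper open.
Joint ranges: [-2.89, 2.89], [-0.75, 2.08], [0.22, 2.7], [-1.18, 4.32], [0.11, 2.71], [-2.7, 2.7]. Speed limits (rad/s): [2.57, 2.57, 3.14, 3.14, 3.14, 3.14].

### API

Orientations are given as a unit quaternion [w, x, y, z].
In Python, from rig import monitor, eyes, manip, models gives the robot as it stands.
- The arm moves only by the tool send_rows, never from a script. Its argument "deltas" is a list of rows, each an object with "dp": the shift along the world's x, y, z each as a share of 0.12 m, from -1 to 1, a list of three; "rotation": the turn, a rotation vector about the world's x, y, z each as a share of 0.5 rad, from -1 to 1, a list of three. In form: [{"dp": [dx, dy, dz], "rotation": [rx, ry, rz]}, ...]. A call has 1 to 12 rows; each row is the pose to reach, as a shift and turn from the pose commanded when the call began; what a row does not reach only later rows make up. A row lasts 1/12 s, in which the tool goes at most 41.7 mm and 7.16 degrees, less where a joint would pass 70% of its speed; a pose out of reach is approached as far as the arm can. A call with a number of a shift or a turn outside -1 to 1 is refused whole. A call with a gripper value outside its range is refused whole. "fingers" is the closure, from -1 (fully open) to 1 (shut), set as the call begins (left out, the last holds). The fingers move at their own pace and stop on an object; "grip_force" is the grip in N (left out, the last holds). Time passes only in rows, so rows that repeat a pose let the fingers close. It gives the time, the measured TCP pose, the force and the opening at its end, in the units of the state.
- monitor.get_state(): the state, without advancing time (a new reading comes with each control period).
- eyes.get_image(name): name is "scene" or "top" or "wrist"; returns a dict with "color" (480x640x3 uint8, red, green, blue), "depth" (480x640 float32, m along the optical axis (not along the pixel's ray), 0 where there is no reading), "mtx" (3x3 intrinsics, pixels), "rvec" (rotation vector, rad) and "tvec" (3), from world to camera coordinates, as OpenCV has them. Camera axes: x right, y down, z forward; pixel columns grow to the right and rows downward; lengths in m; the calibration is good to about 2 mm. A picture is of the moment at which its call begins.
- manip.sign_off(): hands the job in, once; it reports no verdict.
Trained networks look in a picture, given as the dict that the camera call returned (one of the last four; its "shot" number tells which), for a name from the list of things; names that differ only in an ending like _2 or _b are one class to them, and where a whole thing is asked for, a point or a joint stands for the part that bears it (a point fixed in the world has none). Each returns a list of dicts, best first, with "score" (0 to 1); they miss things now and then, are a little off and sometimes report something else, mostly with a low value. They report only what shows in the picture. A call takes as long as a camera call.
- models.find_in(name, picture): "box" ([left, top, right, bottom] in pixels, round what is visible of it).
The state is a dict: "clock": time; "qpos": joint angles; "qd": joint speeds; "effort": joint torques, N m; "position": TCP position; "ee_rot": TCP orientation; "contact_force": force on the tool from outside, world axes, zero at the start; "moment": the same for the moment, N m; "width": finger opening in m.
Only numpy, scipy, OpenCV 4.12 (cv2) and the standard library are available. Lean on these libraries where they do the work, as an engineer would, in place of code of your own. Each camera call takes 0.05 s, during which the arm holds its last target.

### The job

Close up the clip-top box on the ledge: fold its upright inner flap down flat over the nozzle compartment, then swing the hinged lid fully shut over it, and then push the clasp on the lid's front edge down flat against the front of the box. Do it all with light pushes of the fingertips or the outside of the fingers: pinch and lift nothing, leave the things lying around and inside the box where they are, and finish clear of everything.

Things in the scene. Friction and masses are not known exactly. Their poses are not given: they have to be found in the camera images.
- box: Blue plastic clip-top box, held fast by its silicone feet. Body 130 deep (x) x 210 wide (y) x 85 mm high, walls 4 mm. Origin: centre of its underside, on the ledge; z up. Its -x side is the front (clasp side, roughly towards the robot), +y its left. Divider along x at y = 0; nozzles stand in the right (-y) half, a cutter ring lies in the left. A catch lug stands out 10 mm mid-front, 62 to 70 mm up.
- flap (a joint): Angle of the white plastic inner flap (rad): 0 = folded flat over the right compartment, 1.57 = upright, 1.8 = stop, leaning outward. Plate 104 (along box x) x 93 x 3 mm, hinged just inside the right wall; it folds from upright towards box +y and down to lie 15 mm below the rim. Friction hinge: stays where it is left; about 1 N at its free edge moves it.
- flap_edge (a point): Middle of the flap's free edge, 93 mm from its hinge line (top when upright, about 163 mm above the ledge).
- lid (a joint): Angle of the blue lid (rad): 0 = shut, 1.57 = upright, 1.85 = stop, leaning back. 142 deep x 222 wide, 10 mm skirt; swings from upright forward (box -x) and down. Outer face 4 mm (middle 110 x 180 mm: 7 mm) outside the hinge plane; shut, its top is 94 mm above the ledge. Stiff hinge: stays where left; 1 to 3 N at its front edge moves it. An upright flap blocks it.
- lid_edge (a point): Middle of the lid's free (front) edge on its outer face, 140 mm from the hinge line (upper edge while open).
- clasp (a joint): Angle of the clasp (rad): with the lid shut, 0 = down flat against the box's front, fastened over the lug; 1.57 = straight out forward in the lid's plane; 2.2 = stop. Blue plate 70 wide (box y) x 40 long x 4 mm with a 22 x 10 mm window and a rounded end, hinged on the lid's front edge. Friction hinge: stays where left; about 1.5 N at its end moves it.
- clasp_edge (a point): Middle of the clasp's free end, 40 mm from the clasp's hinge line.
- flap_hinge (a point): Middle of the flap's hinge line, which runs along box x; at x = 0, y = -97, z = 69.5 mm of the box.
- lid_hinge (a point): Middle of the lid's hinge line, which runs along box y at the back rim; at x = 69, y = 0, z = 87 mm of the box.
- clasp_hinge (a point): Middle of the clasp's hinge line, along box y, 144 mm from the lid's hinge line; lid shut: x = -75, y = 0, z = 87 mm of the box.
- jar: Empty squat glass jar, 92 mm across, 78 mm high, standing left of the box; origin: centre of its underside. Leave alone.
- collar: Flat grey silicone jar collar ring, 92 mm across, 12 mm high, lying near the box's right front; origin: centre of its underside. Leave alone.
- docker: Wooden dough docker (spiked roller 48 mm across, 90 mm long, steel yoke, handle to -x), 185 mm long, lying on the ledge; origin: on the ledge under the roller. Leave alone.
- scraper: Steel bench scraper, blade 100 x 120 mm, round wooden handle 24 mm thick and 130 mm long, lying flat; origin: on the ledge under the handle. Leave alone.
- brush: Pastry brush lying on the ledge, bristles to its +x; origin: on the ledge under its middle. Leave alone.
- cutter: Steel cutter ring, 60 mm across, 22 mm high, in the box's left compartment. Leave alone.
- nozzle1: Steel icing nozzle, 34 mm high, 24 mm across, standing in the right compartment (front one). Leave alone.
- nozzle2: Steel icing nozzle like the other, standing behind it in the right compartment. Leave alone.

How it is judged:
On the way, in this order (a step that is already met when the one before it is completed fails the run):
1. the inner flap is folded down flat while the lid is still open (value of joint flap below 0.12 rad and value of joint lid above 1 rad), for 0.2 s.
2. the lid is swung fully shut over the flap, the clasp not yet down (value of joint lid below 0.05 rad and value of joint flap below 0.15 rad and value of joint clasp above 0.4 rad), for 0.2 s.
3. the clasp is pushed down flat against the front (value of joint clasp below 0.15 rad and value of joint lid below 0.06 rad), for 0.2 s.
At the end, for the whole second after the job is handed in: Flap folded flat (within 0.15 rad), lid shut (within 0.06 rad), clasp down against the front (within 0.17 rad), all at rest, and the things around the box within 25 mm and those inside it within 40 mm of where they began (value of joint flap below 0.15 rad and value of joint lid below 0.06 rad and value of joint clasp below 0.17 rad and velocity of joint each of lid, clasp below 0.05 rad/s and not (distance of jar from where it was at the start of the episode above 0.025 m) and not (distance of collar from where it was at the start of the episode above 0.025 m) and not (distance of docker from where it was at the start of the episode above 0.025 m) and not (distance of scraper from where it was at the start of the episode above 0.025 m) and not (distance of brush from where it was at the start of the episode above 0.025 m) and not (distance of cutter from where it was at the start of the episode above 0.04 m) and not (distance of nozzle1 from where it was at the start of the episode above 0.04 m) and not (distance of nozzle2 from where it was at the start of the episode above 0.04 m)); the robot touches nothing.
It fails at once if the lid is swung down while the flap still stands up (value of joint lid below 1 rad and value of joint flap above 0.5 rad).
It fails at once if a thing lying around the box is lifted, carried or knocked away (more than 25 mm) (distance of any of jar, collar, docker, scraper, brush from where it was at the start of the episode above 0.025 m).
It fails at once if a thing inside the box is lifted out or knocked about (more than 40 mm) (distance of any of cutter, nozzle1, nozzle2 from where it was at the start of the episode above 0.04 m).
It fails at once if the flap, lid or clasp is pinched, or shoved hard, while it swings (over 38 N between it and the fingers part-way through its travel) ((contact force between the fingers and flap above 38 N and value of joint flap above 0.25 rad) or (contact force between the fingers and lid above 38 N and value of joint lid above 0.25 rad) or (contact force between the fingers and clasp above 38 N and value of joint clasp above 0.35 rad)).
It fails at once if the flap, lid or clasp is pressed with far more than a light push (over 80 N) (contact force between the fingers and flap above 80 N or contact force between the fingers and lid above 80 N).
It also fails if it takes over 56 s, if anything falls off the work surface, if the arm or the gripper's body presses on something with over 40 N, if the wrist force passes 120 N, or if a joint passes its speed limit or range.

## Working session

There is one attempt and no reset: what is moved stays moved. The work goes in short steps, Python scripts to look and compute and a tool call to move; the robot and the scene stay as the last step left them, time stands still between calls to the robot, and variables do not carry over. Pictures are saved under pics/ and viewed, and the job is handed in when it is done.

Besides the shell and the picture viewer there is one more tool, called after ">>>" in YAML: its name, and indented under it one key for each argument. send_rows: Moves the arm, as the interface text tells. Its arguments: {"type":"object","properties":{"deltas":{"type":"array","items":{"type":"object","properties":{"dp":{"type":"array","items":{"type":"number"}},"rotation":{"type":"array","items":{"type":"number"}}}}},"fingers":{"type":"number"},"grip_force":{"type":"number"}},"required":["deltas"]}

```bash
mkdir -p pics; ls
cat > h.py <<'E'
import numpy as np, cv2
from rig import monitor, eyes, manip, models
def shot(n,fn):
    p=eyes.get_image(n); cv2.imwrite('pics/'+fn,p['color'][:,:,::-1]); return p
def world(p,u,v,d=None):
    R,_=cv2.Rodrigues(np.array(p['rvec'],float)); t=np.array(p['tvec'],float).reshape(3)
    K=np.array(p['mtx'])
    if d is None: d=p['depth'][int(v),int(u)]
    c=np.array([(u-K[0,2])/K[0,0]*d,(v-K[1,2])/K[1,1]*d,d])
    return R.T@(c-t)
def cloud(p):
    R,_=cv2.Rodrigues(np.array(p['rvec'],float)); t=np.array(p['tvec'],float).reshape(3)
    K=np.array(p['mtx']); d=p['depth']; v,u=np.mgrid[:480,:640]
    c=np.stack([(u-K[0,2])/K[0,0]*d,(v-K[1,2])/K[1,1]*d,d],-1)
    return (c-t)@R
E
python3 - <<'E'
from h import *
print(monitor.get_state())
for n in ['scene','top']:
    p=shot(n,n+'1.png'); np.savez('pics/'+n+'1.npz',**{k:np.array(v) for k,v in p.items()})
    for k in ['box','flap','lid','clasp','jar','collar','docker','scraper','brush','cutter','nozzle1']:
        print(n,k,[(np.round(r['box']),round(r['score'],2)) for r in models.find_in(k,p)[:2]])
print(monitor.get_state()['clock'])
E
```

```text
pics
{'clock': 0.0, 'qpos': array([-1.43997467e+00,  2.76587925e-01,  1.50617124e+00,  1.58080695e-05,
        1.36068185e+00, -1.20969285e-01]), 'qd': array([-0.00027561,  0.00022759, -0.0006973 ,  0.00037666,  0.00051261,
       -0.00103664]), 'effort': array([ 7.48985749e-04, -4.16766787e+01, -2.45802820e+01, -2.43775703e-04,
        1.09073470e-02, -2.33024053e-06]), 'position': array([ 0.14319712, -0.55629175,  0.21302858]), 'ee_rot': array([-9.24209320e-04,  9.92085411e-01,  1.25561471e-01,  3.17590447e-06]), 'contact_force': array([ 0.35155699, -0.46831859,  0.36782634]), 'moment': array([0.05421995, 0.00574035, 0.05903609]), 'width': 0.0851887409338872}
scene box [(array([291., 164., 371., 296.]), 0.97), (array([302., 184., 314., 218.]), 0.53)]
scene flap [(array([318., 185., 362., 212.]), 0.65)]
scene lid [(array([288., 164., 321., 274.]), 0.72)]
scene clasp [(array([295., 404., 358., 467.]), 0.39), (array([292., 163., 320., 274.]), 0.33)]
scene jar [(array([292., 297., 331., 338.]), 0.63), (array([319., 187., 365., 212.]), 0.47)]
scene collar [(array([363., 182., 394., 215.
[... 326 characters left out ...]
 []
top box [(array([383., 241., 399., 292.]), 0.68), (array([293., 202., 411., 301.]), 0.55)]
top flap [(array([382., 244., 401., 296.]), 0.57)]
top lid [(array([296., 199., 414., 243.]), 0.81), (array([384., 245., 400., 294.]), 0.21)]
top clasp [(array([384., 243., 400., 297.]), 0.62)]
top jar [(array([253., 220., 294., 261.]), 0.88)]
top collar [(array([399., 300., 442., 339.]), 0.92)]
top docker [(array([507., 285., 557., 372.]), 0.83)]
top scraper [(array([134., 230., 195., 284.]), 0.7)]
top brush [(array([260., 141., 291., 220.]), 0.72)]
top cutter [(array([318., 249., 333., 277.]), 0.67)]
top nozzle1 [(array([373., 255., 381., 266.]), 0.4), (array([337., 209., 373., 221.]), 0.19)]
1.2
```

View pics/scene1.png

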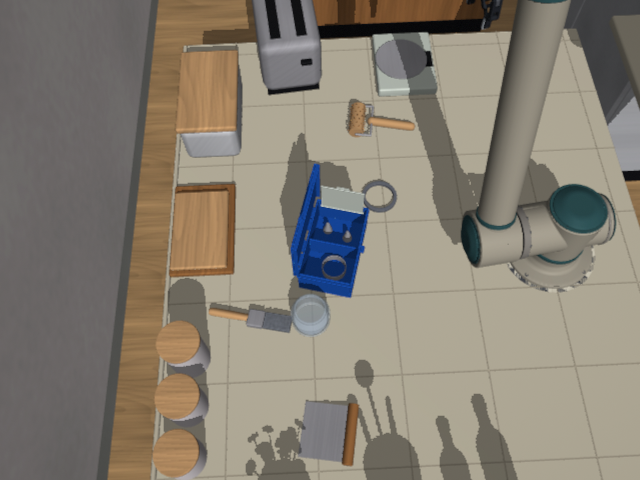

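View pics/top1.png

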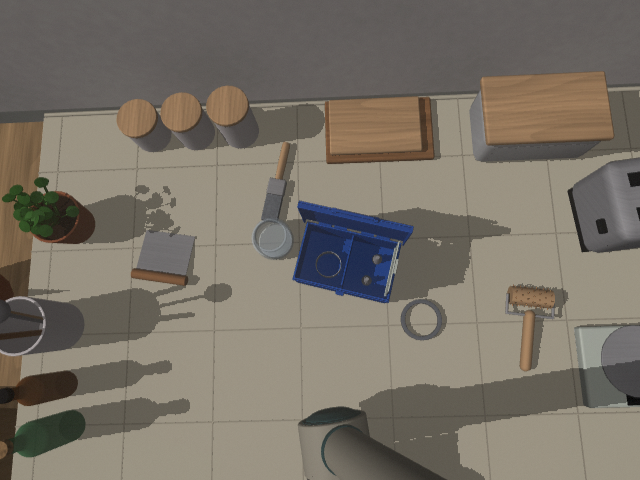

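```bash
cat > a.py <<'E'
import sys
import rig
from h import cloud
import numpy as np, cv2
p=dict(np.load('pics/top1.npz')); C=cloud(p)
col=p['color'].astype(int)
np.set_printoptions(precision=3,suppress=True)
for u,v in [(345,180+130),(310,330),(230,300),(345,293),(300,282),(391,299),(398,270),(405,235),(300,210),(320,262),(367,280),(422,305),(272,240)]:
    print((u,v),C[v,u],col[v,u])
blue=(col[...,2]>1.6*col[...,0])&(col[...,2]>60)
blue[:190]=0; blue[320:]=0; blue[:,:290]=0; blue[:,420:]=0
P=C[blue]; print(len(P)); h=np.histogram(P[:,2],bins=np.arange(0,0.3,0.01)); print(h[0])
im=cv2.resize(p['color'][190:320,280:450],(800,611),interpolation=cv2.INTER_CUBIC)[:600]; cv2.imwrite('pics/z1.png',im[:,:,::-1])
E
python3 a.py
```

```text
(345, 310) [ 0.438 -0.003  0.   ] [155 148 133]
(310, 330) [0.395 0.078 0.003] [153 146 129]
(230, 300) [0.47  0.264 0.001] [155 148 132]
(345, 293) [ 0.475 -0.005  0.022] [36 52 94]
(300, 282) [0.503 0.097 0.026] [42 53 85]
(391, 299) [ 0.46  -0.11   0.002] [97 93 84]
(398, 270) [ 0.526 -0.129  0.005] [96 91 83]
(405, 235) [ 0.579 -0.131  0.148] [39 48 78]
(300, 210) [0.627 0.078 0.196] [39 42 57]
(320, 262) [0.551 0.051 0.006] [34 46 80]
(367, 280) [ 0.502 -0.055  0.039] [103 101 104]
(422, 305) [ 0.393 -0.004  1.074] [154 147 131]
(272, 240) [0.607 0.163 0.008] [124 125 125]
7066
[2924  929   67   84   82   71  165  274  667  111   88   94   90   96
   97  109  111  108   27    2    4    4  578  138    0    0   37   80
    0]
```

View pics/z1.png

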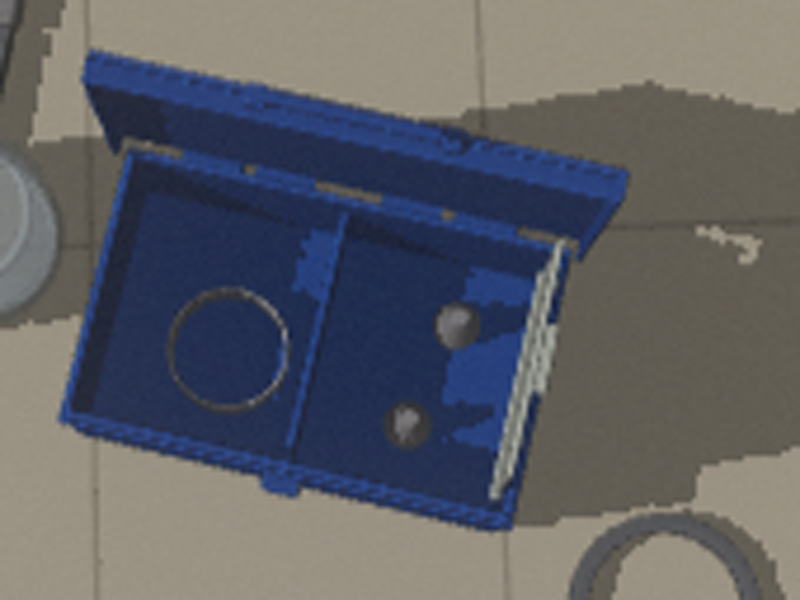

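```bash
cat >> a.py <<'E'
print('----')
from scipy.optimize import minimize
R=P[(P[:,2]>0.081)&(P[:,2]<0.089)]
# exclude lid: fit rect via minAreaRect after restricting
r=cv2.minAreaRect((R[:,:2]*1000).astype(np.float32)); print(r)
def cost(q):
    c,s=np.cos(q[2]),np.sin(q[2]); d=R[:,:2]-q[:2]; l=np.stack([d@[c,s],d@[-s,c]],1)
    a=np.abs(np.abs(l[:,0])-0.063); b=np.abs(np.abs(l[:,1])-0.103); e=np.abs(l[:,1])
    return np.minimum(np.minimum(np.minimum(a,b),e),0.01).mean()
best=min((minimize(cost,[x,y,t],method='Nelder-Mead') for x in (.52,.54,.56) for y in (-.03,-.01,.01) for t in (-.3,-.2)),key=lambda o:o.fun)
print(best.x,best.fun,np.degrees(best.x[2]))
q=best.x;c,s=np.cos(q[2]),np.sin(q[2])
def tobox(X):
    d=X[...,:2]-q[:2]; return np.stack([d@[c,s],d@[-s,c],X[...,2]],-1)
L=tobox(P)
for z0 in np.arange(.09,.28,.01):
    m=(L[:,2]>z0)&(L[:,2]<z0+.01)
    if m.sum(): print(round(z0,2),m.sum(),'x',np.percentile(L[m,0],[5,50,95])*1e3,'y',np.percentile(L[m,1],[5,95])*1e3)
W=(col.min(-1)>130)&(np.abs(tobox(C)[...,1]+.09)<.04)&(np.abs(tobox(C)[...,0])<.065)&(C[...,2]>.05)&(C[...,2]<.2)
F=tobox(C[W]); print(len(F));
for z0 in np.arange(.05,.18,.01):
    m=(F[:,2]>z0)&(F[:,2]<z0+.01)
    if m.sum(): print(round(z0,2),m.sum(),'x',np.percentile(F[m,0],[5,50,95])*1e3,'y',np.percentile(F[m,1],[5,50,95])*1e3)
A=tobox(C)
def obj(n,u0,v0,u1,v1,zmin=.004):
    B=C[v0:v1,u0:u1].reshape(-1,3); m=B[:,2]>zmin; m&=B[:,2]<.2; print(n,'world',np.percentile(B[m],[3,97],axis=0).ravel(),'box',np.percentile(tobox(B[m]),[3,97],axis=0).ravel())
obj('jar',253,220,294,261);obj('collar',399,300,442,339)
E
python3 a.py | sed -n '/----/,$p'
```

```text
----
((543.5379028320312, -11.429031372070312), (210.12501525878906, 135.15200805664062), 74.69389343261719)
[ 0.541 -0.011 -0.268] 0.0015150599956688423 -15.329858648319023
0.09 111 x [60.995 68.827 69.591] y [-101.696   65.89 ]
0.1 88 x [67.982 68.768 69.372] y [-105.989   81.442]
0.11 94 x [67.972 68.665 69.289] y [-99.17   82.156]
0.12 90 x [67.805 68.441 69.202] y [-99.227  79.624]
0.13 96 x [67.754 68.327 68.76 ] y [-103.188   71.354]
0.14 97 x [67.388 68.255 68.793] y [-103.847   78.129]
0.15 109 x [67.449 68.017 68.566] y [-99.92   78.814]
0.16 111 x [65.573 67.942 68.541] y [-104.413   81.655]
0.17 108 x [67.056 67.696 68.367] y [-101.375   99.615]
0.18 27 x [58.162 67.194 67.801] y [-107.972   88.644]
0.19 2 x [58.117 61.193 64.269] y [-98.79   97.216]
0.2 4 x [57.181 59.664 61.677] y [-108.435  108.958]
0.21 4 x [57.096 57.354 58.427] y [-108.609  109.457]
0.22 578 x [57.253 62.036 69.223] y [-100.698  101.185]
0.23 138 x [57.249 63.247 68.773] y [-101.919   90.693]
0.26 37 x [55.005 56.022 59.481] y [-32.925  32.546]
0.27 80 x [54.707 56.939 59.097] y [-28.962  31.377]
105
0.06 1 x [-22.234 -22.234 -22.234] y [-94.743 -94.743 -94.743]
0.07 20 x [-45.038   4.844  46.97 ] y [-95.043 -94.718 -94.342]
0.08 1 x [-16.716 -16.716 -16.716] y [-94.787 -94.787 -94.787]
0.15 1 x [4.096 4.096 4.096] y [-99.275 -99.275 -99.275]
0.16 82 x [-44.251  -0.512  41.821] y [-100.217  -94.714  -93.266]
jar world [0.561 0.114 0.005 0.644 0.197 0.08 ] box [-0.026  0.136  0.005  0.055  0.219  0.08 ]
collar world [ 0.371 -0.217  0.004  0.454 -0.13   0.017] box [-0.123 -0.233  0.004 -0.038 -0.147  0.017]
```

>>> send_rows:
  deltas:
    - {"dp": [0.18, 0.22, 0], "rotation": [0, 0, -0.13]}
    - {"dp": [0.36, 0.44, 0], "rotation": [0, 0, -0.26]}
    - {"dp": [0.54, 0.66, 0], "rotation": [0, 0, -0.39]}
    - {"dp": [0.72, 0.88, 0], "rotation": [0, 0, -0.52]}
  fingers: 1

```text
clock: 1.53
position: [0.2302, -0.4502, 0.2138]
ee_rot: [-0.0, 1.0, -0.006, 0.0]
contact_force: [0.3, 0.0, -0.6]
width: 0.0389
```

>>> send_rows:
  deltas:
    - {"dp": [0.18, 0.22, 0], "rotation": [0, 0, -0.13]}
    - {"dp": [0.36, 0.44, 0], "rotation": [0, 0, -0.26]}
    - {"dp": [0.54, 0.66, 0], "rotation": [0, 0, -0.39]}
    - {"dp": [0.72, 0.88, 0], "rotation": [0, 0, -0.52]}

```text
clock: 1.87
position: [0.3168, -0.3444, 0.2141]
ee_rot: [0.0, 0.991, -0.136, 0.0]
contact_force: [1.4, 0.2, -0.4]
width: -0.0004
```

>>> send_rows:
  deltas:
    - {"dp": [0.18, 0.2, 0], "rotation": [0, 0, 0]}
    - {"dp": [0.36, 0.4, 0], "rotation": [0, 0, 0]}
    - {"dp": [0.54, 0.6, 0], "rotation": [0, 0, 0]}
    - {"dp": [0.72, 0.8, 0], "rotation": [0, 0, 0]}

```text
clock: 2.2
position: [0.4033, -0.2484, 0.2142]
ee_rot: [0.0, 0.991, -0.134, 0.0]
contact_force: [0.5, -1.0, -0.6]
width: 0.0
```

>>> send_rows:
  deltas:
    - {"dp": [0.18, 0.2, 0], "rotation": [0, 0, 0]}
    - {"dp": [0.36, 0.4, 0], "rotation": [0, 0, 0]}
    - {"dp": [0.54, 0.6, -0.1], "rotation": [0, 0, 0]}
    - {"dp": [0.7, 0.8, -0.3], "rotation": [0, 0, 0]}
    - {"dp": [0.7, 0.8, -0.52], "rotation": [0, 0, 0]}
    - {"dp": [0.7, 0.8, -0.52], "rotation": [0, 0, 0]}

```text
clock: 2.7
position: [0.4839, -0.1508, 0.1472]
ee_rot: [-0.001, 0.991, -0.132, -0.005]
contact_force: [-2.1, -1.3, -0.8]
width: -0.0004
```

Run:
```python
from h import *
p=shot('scene','s2.png'); im=p['color'][120:320,220:520]; cv2.imwrite('pics/s2z.png',cv2.resize(im,(800,533))[:,:,::-1])
p=shot('wrist','w2.png')
```

```text
(no output)
```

View pics/s2z.png

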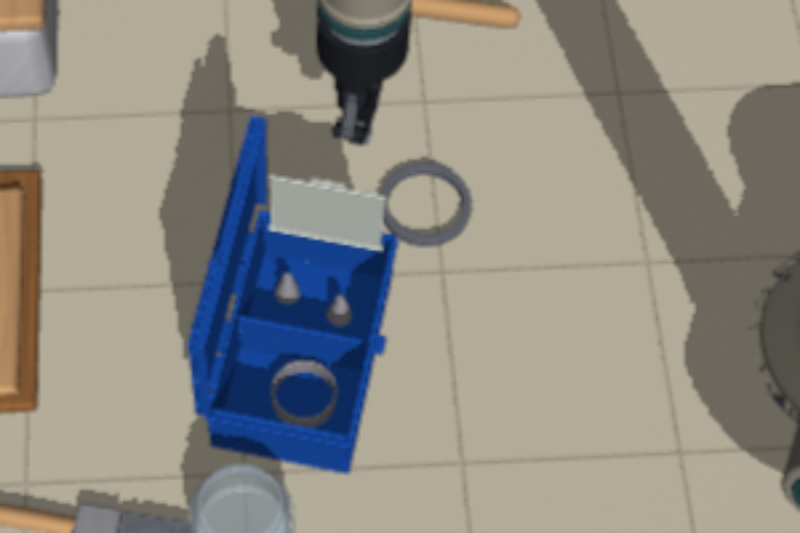

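View pics/w2.png

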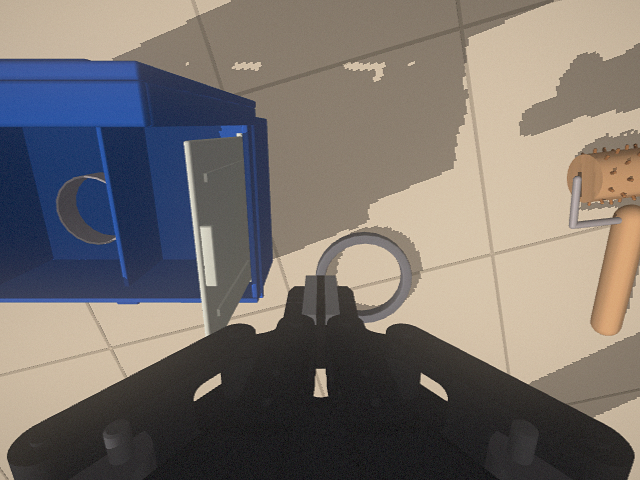

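>>> send_rows:
  deltas:
    - {"dp": [0.04, 0.147, 0.03], "rotation": [0, 0, 0]}
    - {"dp": [0.081, 0.293, 0.06], "rotation": [0, 0, 0]}
    - {"dp": [0.101, 0.367, 0.05], "rotation": [0, 0, 0]}
    - {"dp": [0.121, 0.44, 0.04], "rotation": [0, 0, 0]}
    - {"dp": [0.14, 0.51, 0.01], "rotation": [0, 0, 0]}
    - {"dp": [0.158, 0.576, -0.015], "rotation": [0, 0, 0]}
    - {"dp": [0.175, 0.635, -0.06], "rotation": [0, 0, 0]}
    - {"dp": [0.191, 0.694, -0.105], "rotation": [0, 0, 0]}
    - {"dp": [0.204, 0.74, -0.166], "rotation": [0, 0, 0]}
    - {"dp": [0.216, 0.787, -0.227], "rotation": [0, 0, 0]}
    - {"dp": [0.224, 0.816, -0.295], "rotation": [0, 0, 0]}
    - {"dp": [0.232, 0.845, -0.363], "rotation": [0, 0, 0]}

```text
clock: 3.8
position: [0.5142, -0.0519, 0.1069]
ee_rot: [0.0, 0.991, -0.134, -0.0]
contact_force: [-0.8, -0.1, -0.9]
width: -0.0001
```

Run:
```python
from h import *
p=shot('scene','s3.png'); im=p['color'][120:320,220:520]; cv2.imwrite('pics/s3z.png',cv2.resize(im,(800,533))[:,:,::-1])
```

```text
(no output)
```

View pics/s3z.png

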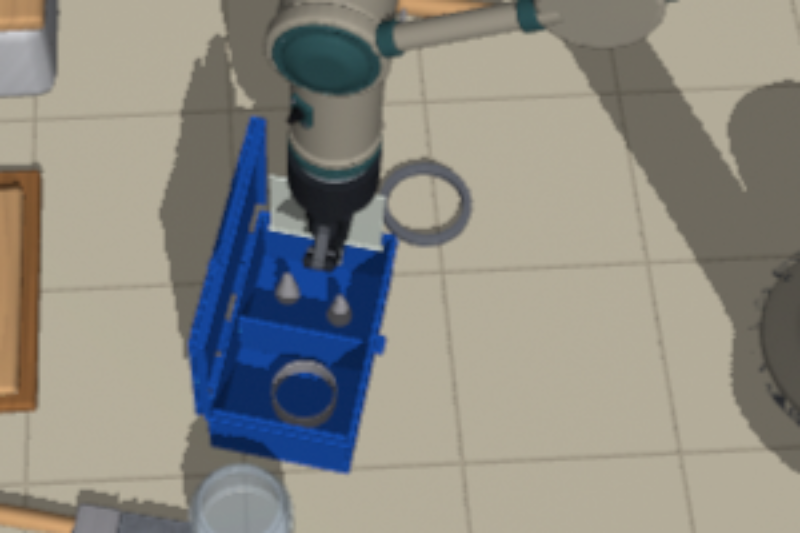

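Run:
```python
from h import *
p=shot('wrist','w3.png')
p=shot('top','t3.png'); np.savez('pics/top3.npz',**{k:np.array(v) for k,v in p.items()})
im=p['color'][190:320,280:450]; cv2.imwrite('pics/t3z.png',cv2.resize(im,(784,600))[:,:,::-1])
```

```text
(no output)
```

View pics/w3.png

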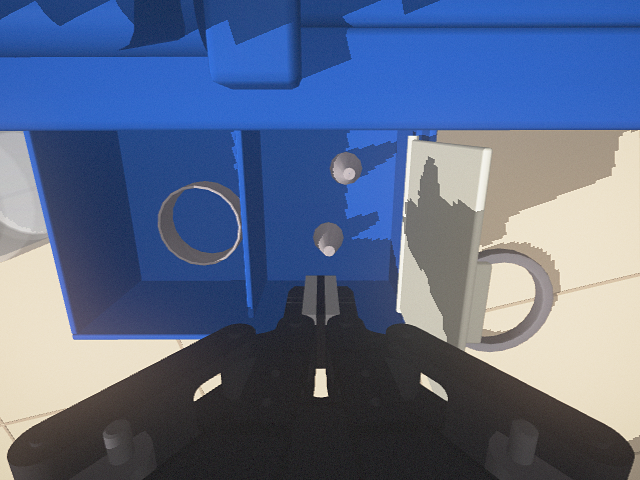

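View pics/t3z.png

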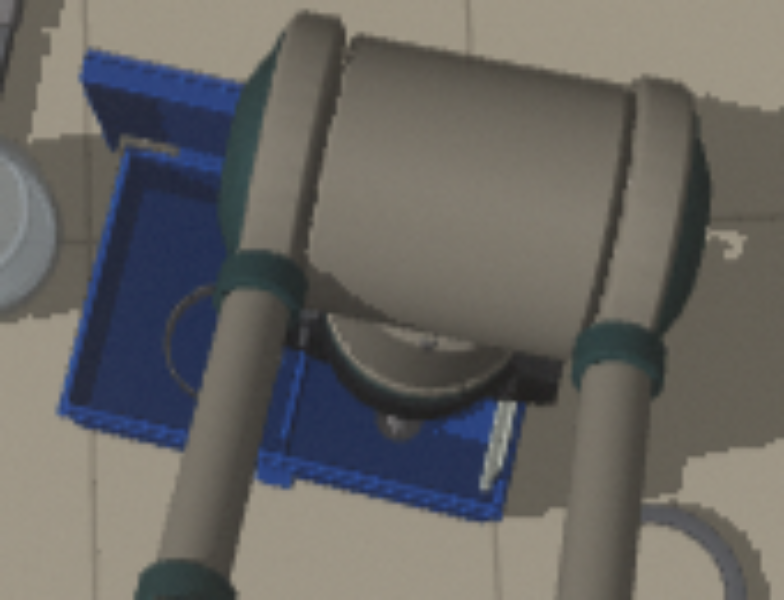

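Run:
```python
from h import *
np.set_printoptions(precision=3,suppress=True)
q=[.541,-.011,-.268];c,s=np.cos(q[2]),np.sin(q[2])
def tobox(X):
    d=X[...,:2]-np.array(q[:2]); return np.stack([d@[c,s],d@[-s,c],X[...,2]],-1)
p=eyes.get_image('wrist'); B=tobox(cloud(p))
print(monitor.get_state()['position'])
for n,u,v in [('tipL',312,280),('tipR',328,280),('tip',312,300),('knuckle',300,295),('fl top',485,200),('fl top',470,300),('fl bot',408,250),('fl mid',440,250),('fl edge',488,160),('tab',483,300),('wall',390,250),('rim',100,337),('lidtopedge',100,90),('clasp',250,80)]:
    print(n,B[v,u]*1000)
p=eyes.get_image('scene'); B=tobox(cloud(p))
for u,v in [(319,215),(320,218),(340,218),(340,211),(341,213),(358,213),(355,205),(325,190),(340,195),(330,190)]: print(u,v,B[v,u]*1000,p['color'][v,u])
```

```text
[ 0.514 -0.052  0.108]
tipL [ -4.293 -43.357 135.267]
tipR [ -3.915 -50.132 136.091]
tip [ -4.637 -43.716 152.449]
knuckle [ -7.577 -38.609 142.612]
fl top [   3.855 -177.467    2.493]
fl top [  1.904 -97.282 164.839]
fl bot [ -6.701 -95.434  90.575]
fl mid [ 11.153 -94.401 140.659]
fl edge [  34.912 -175.608    2.211]
tab [ -83.67  -187.649    2.89 ]
wall [ -33.169 -101.725   16.324]
rim [-64.693  87.657  86.245]
lidtopedge [ 56.791 -46.521 268.717]
clasp [ 56.791 -46.521 268.717]
319 215 [ 56.761 -99.505  11.151] [ 16  57 128]
320 218 [ 52.801 -93.487   7.286] [ 20  69 154]
340 218 [-19.487  12.539 219.828] [86 89 96]
340 211 [-16.455  -1.375 225.554] [ 93  96 103]
341 213 [-19.556   2.724 224.958] [86 89 96]
358 213 [-44.652 -94.675  67.677] [140 152 170]
355 205 [-35.959 -92.817 106.602] [157 164 156]
325 190 [ 38.158 -92.928 149.45 ] [158 163 156]
340 195 [-14.01  -9.24 278.6 ] [28 29 34]
330 190 [  9.81  -19.62  273.983] [19 20 23]
```

Run:
```python
from h import *
np.set_printoptions(precision=1,suppress=True,linewidth=150)
q=[.541,-.011,-.268];c,s=np.cos(q[2]),np.sin(q[2])
def tobox(X):
    d=X[...,:2]-np.array(q[:2]); return np.stack([d@[c,s],d@[-s,c],X[...,2]],-1)
p=shot('wrist','w4.png'); B=tobox(cloud(p))*1000
for v in range(268,330,6): print(v,B[v,312],B[v,300],p['color'][v,312])
p=shot('scene','s4.png'); B=tobox(cloud(p))*1000
R,_=cv2.Rodrigues(p['rvec']);cam=-R.T@np.array(p['tvec']).reshape(3);print('cam',tobox(cam)*1000)
for v in range(195,226,3): print(v,B[v,340],p['color'][v,340])
im=p['color'][180:240,300:380]; cv2.imwrite('pics/s4z.png',cv2.resize(im,(800,600),interpolation=0)[:,:,::-1])
# project predicted tip
for zz in (.087,.108,.135,.15):
  w=np.array([.514,-.052,zz]); print(zz,cv2.projectPoints(w[None],np.array(p['rvec']),np.array(p['tvec']),np.array(p['mtx']),None)[0].ravel())
```

```text
268 [-50.  -40.7  10.4] [-50.7 -30.8   8.8] [ 41  73 134]
274 [-55.8 -40.6   9.4] [-56.  -30.7   9. ] [ 43  73 135]
280 [ -2.9 -43.7 137.4] [-61.6 -30.6   8.5] [ 96  97 101]
286 [ -3.5 -43.7 142.1] [ -7.9 -38.3 132.8] [95 95 98]
292 [ -3.2 -43.9 148.1] [ -7.7 -38.6 139. ] [97 95 99]
298 [ -3.7 -44.  152.1] [ -7.6 -38.9 144.6] [ 99  97 100]
304 [ -3.1 -44.1 158. ] [ -7.1 -39.2 150.5] [96 93 99]
310 [ -3.6 -44.2 161.4] [ -7.6 -39.4 154.3] [99 95 99]
316 [ -3.7 -44.2 165.3] [ -0.4 -40.5 171. ] [125 122 125]
322 [ -2.3 -44.4 171.4] [ -1.1 -40.6 173.5] [38 39 46]
328 [ -2.1 -44.5 175.4] [ -1.7 -40.7 175.9] [40 35 47]
cam [-133.9  630.2 1341.2]
195 [-14.1  -8.7 279.5] [27 30 35]
198 [-14.4  -8.4 268. ] [27 29 34]
201 [-14.1 -10.9 251.4] [28 31 35]
204 [-14.8  -7.9 244.1] [57 59 64]
207 [-15.5  -5.2 236. ] [89 92 99]
210 [-16.5  -0.5 231.4] [ 94  96 103]
213 [-17.5   3.5 225.5] [ 94  97 103]
216 [-18.3   6.8 218.4] [89 92 98]
219 [-19.6  12.6 215.4] [75 77 84]
222 [ -0.1 -93.7   5.9] [ 20  69 154]
225 [ -2.1 -84.    8. ] [ 21  69 155]
0.087 [342.5 223.6]
0.108 [342.7 219.4]
0.135 [342.9 213.8]
0.15 [343.  210.6]
```

View pics/s4z.png

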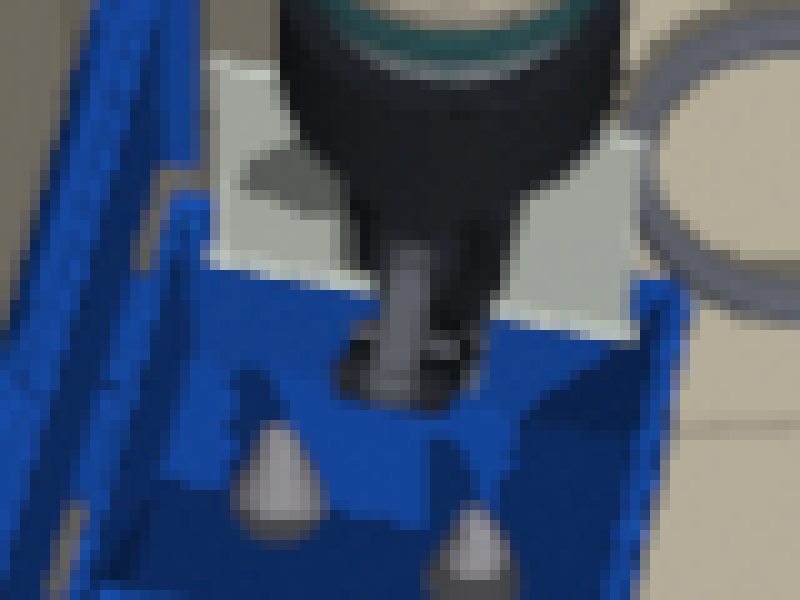

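>>> send_rows:
  deltas:
    - {"dp": [0, 0, 0.3], "rotation": [0, 0, 0]}
    - {"dp": [0, 0, 0.6], "rotation": [0, 0, 0]}
    - {"dp": [0, 0, 0.8], "rotation": [0, 0, 0]}
    - {"dp": [-0.08, -0.28, 0.8], "rotation": [0, 0, 0]}
    - {"dp": [-0.15, -0.56, 0.8], "rotation": [0, 0, 0]}
    - {"dp": [-0.232, -0.845, 0.8], "rotation": [0, 0, 0]}
    - {"dp": [-0.232, -0.845, 0.6], "rotation": [0, 0, 0]}
    - {"dp": [-0.232, -0.845, 0.35], "rotation": [0, 0, 0]}
    - {"dp": [-0.232, -0.845, 0.1], "rotation": [0, 0, 0]}
    - {"dp": [-0.232, -0.845, 0.1], "rotation": [0, 0, 0]}

```text
clock: 4.98
position: [0.4823, -0.1526, 0.1156]
ee_rot: [-0.001, 0.991, -0.134, -0.005]
contact_force: [-1.1, 0.4, -0.8]
width: 0.0002
```

Run:
```python
from h import *
np.set_printoptions(precision=1,suppress=True,linewidth=150)
q=[.541,-.011,-.268];c,s=np.cos(q[2]),np.sin(q[2])
def tobox(X):
    d=X[...,:2]-np.array(q[:2]); return np.stack([d@[c,s],d@[-s,c],X[...,2]],-1)
p=shot('wrist','w5.png'); B=tobox(cloud(p))*1000
print(p['depth'][240:480:15,312],B[276:480:20,300,2])
p=shot('scene','s5.png')
im=p['color'][150:240,290:410]; cv2.imwrite('pics/s5z.png',cv2.resize(im,(800,600),interpolation=0)[:,:,::-1])
w=np.array(monitor.get_state()['position']);print(w)
for zz in (-.019,0,.027):
  print(zz,cv2.projectPoints((w+[0,0,zz])[None],np.array(p['rvec']),np.array(p['tvec']),np.array(p['mtx']),None)[0].ravel())
```

```text
[0.3 0.3 0.3 0.1 0.1 0.1 0.1 0.1 0.1 0.1 0.1 0.1 0.1 0.1 0.1 0.1] [  2.2 151.3 177.1 187.8 203.9 210.1 208.3 216.3 221.7 226.2 229.3]
[ 0.5 -0.2  0.1]
-0.019 [351.4 184.3]
0 [351.6 180.1]
0.027 [352. 174.]
```

View pics/s5z.png

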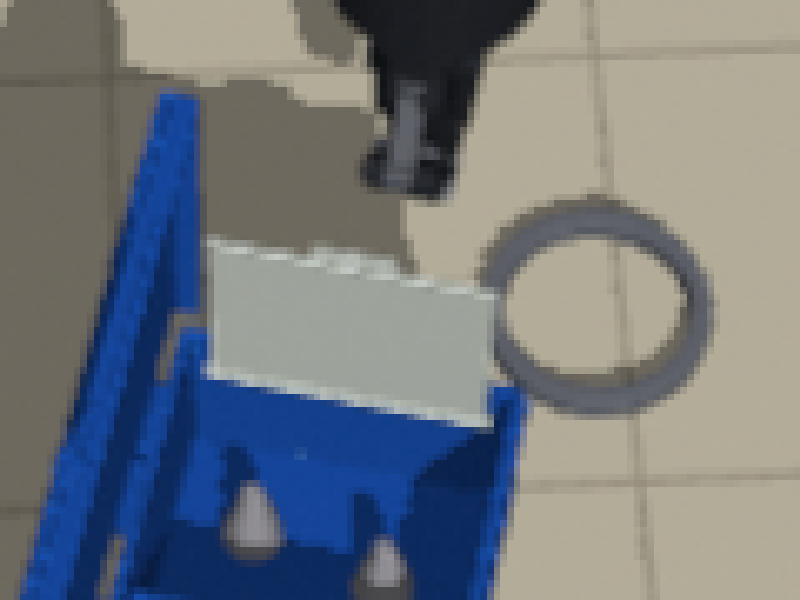

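View pics/w5.png

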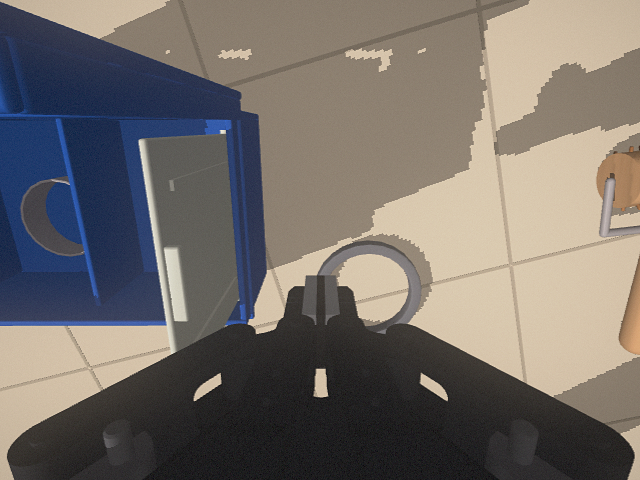

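>>> send_rows:
  deltas:
    - {"dp": [0.04, 0.14, 0], "rotation": [0, 0, 0]}
    - {"dp": [0.07, 0.26, 0], "rotation": [0, 0, 0]}
    - {"dp": [0.09, 0.34, 0], "rotation": [0, 0, 0]}
    - {"dp": [0.11, 0.41, 0], "rotation": [0, 0, 0]}
    - {"dp": [0.13, 0.47, 0], "rotation": [0, 0, 0]}
    - {"dp": [0.14, 0.52, 0], "rotation": [0, 0, 0]}
    - {"dp": [0.155, 0.563, 0], "rotation": [0, 0, 0]}
    - {"dp": [0.155, 0.563, 0], "rotation": [0, 0, 0]}

```text
clock: 5.75
position: [0.5052, -0.0852, 0.1201]
ee_rot: [-0.0, 0.991, -0.133, -0.0]
contact_force: [-0.2, -0.0, 0.6]
width: 0.0002
```

Run:
```python
from h import *
p=shot('scene','s6.png')
im=p['color'][150:240,290:410]; cv2.imwrite('pics/s6z.png',cv2.resize(im,(800,600),interpolation=0)[:,:,::-1])
```

View pics/s6z.png

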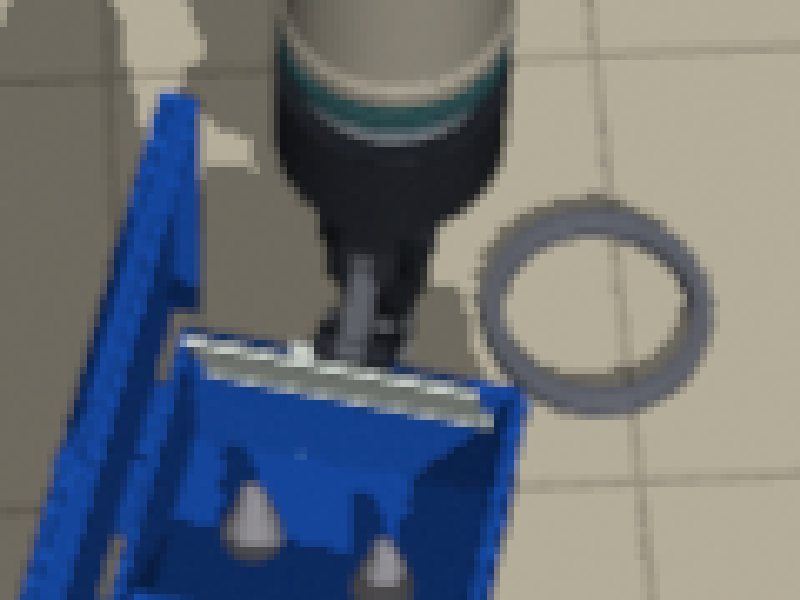

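>>> send_rows:
  deltas:
    - {"dp": [0.013, 0.048, -0.06], "rotation": [0, 0, 0]}
    - {"dp": [0.021, 0.076, -0.11], "rotation": [0, 0, 0]}
    - {"dp": [0.029, 0.104, -0.156], "rotation": [0, 0, 0]}
    - {"dp": [0.045, 0.165, -0.204], "rotation": [0, 0, 0]}
    - {"dp": [0.057, 0.209, -0.265], "rotation": [0, 0, 0]}
    - {"dp": [0.07, 0.254, -0.325], "rotation": [0, 0, 0]}
    - {"dp": [0.076, 0.277, -0.37], "rotation": [0, 0, 0]}
    - {"dp": [0.082, 0.297, -0.417], "rotation": [0, 0, 0]}
    - {"dp": [0.082, 0.297, -0.417], "rotation": [0, 0, 0]}

```text
clock: 6.55
position: [0.5142, -0.0496, 0.0685]
ee_rot: [-0.0, 0.991, -0.133, -0.001]
contact_force: [-0.2, -0.8, -0.4]
width: 0.0002
```

Run:
```python
from h import *
p=shot('scene','s7.png')
im=p['color'][150:240,290:410]; cv2.imwrite('pics/s7z.png',cv2.resize(im,(800,600),interpolation=0)[:,:,::-1])
p=shot('wrist','w7.png')
```

```text
(no output)
```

View pics/s7z.png

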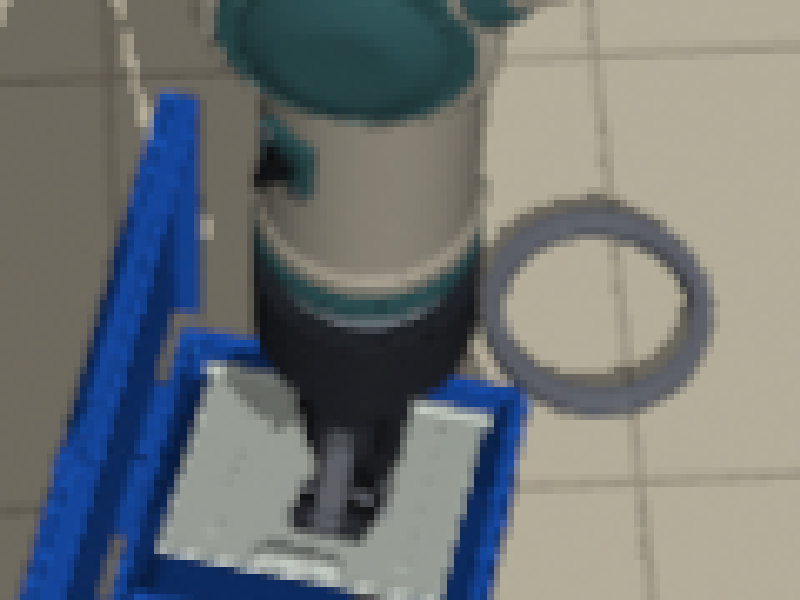

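View pics/w7.png

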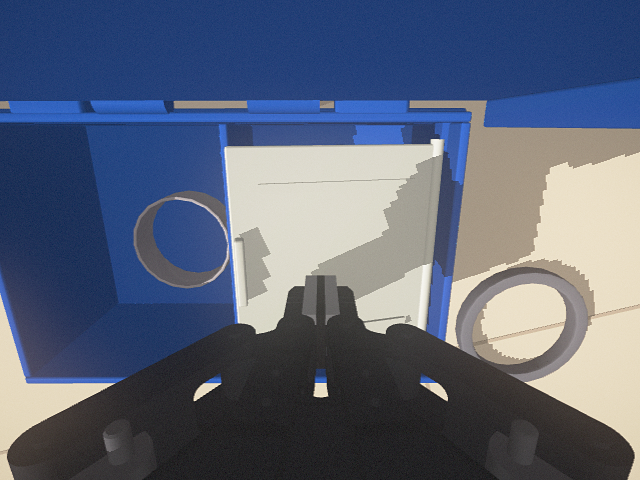

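```bash
cat >> h.py <<'E'
q=[.541,-.011,-.268];_c,_s=np.cos(q[2]),np.sin(q[2])
def tobox(X):
    d=X[...,:2]-np.array(q[:2]); return np.stack([d@[_c,_s],d@[-_s,_c],X[...,2]],-1)
np.set_printoptions(precision=1,suppress=True,linewidth=150)
E
python3 - <<'E'
from h import *
p=eyes.get_image('wrist'); B=tobox(cloud(p))*1000
for u,v in [(245,180),(260,260),(300,200),(340,200),(380,250),(410,220),(415,300)]: print(u,v,B[v,u],np.arctan2(B[v,u,2]-71,B[v,u,1]+97))
E
```

```text
245 180 [ 38.  -14.5  93.3] 0.26392237611431457
260 260 [  2.9 -18.5  91.7] 0.25759959217899014
300 200 [ 28.8 -36.2  87.8] 0.27009152919866575
340 200 [ 28.  -53.5  83.9] 0.2880766939120236
380 250 [  2.5 -73.4  77.3] 0.26011514769979377
410 220 [ 16.6 -87.4  74.6] 0.3610728744604187
415 300 [-25.4 -93.1  74.7] 0.753145398689397
```

>>> send_rows:
  deltas:
    - {"dp": [0.0, 0.0, -0.05], "rotation": [0, 0, 0]}
    - {"dp": [0.0, 0.0, -0.09], "rotation": [0, 0, 0]}
    - {"dp": [0.0, 0.0, -0.12], "rotation": [0, 0, 0]}
    - {"dp": [0, 0, -0.14], "rotation": [0, 0, 0]}
    - {"dp": [0, 0, -0.15], "rotation": [0, 0, 0]}
    - {"dp": [0, 0, -0.15], "rotation": [0, 0, 0]}

```text
clock: 7.2
position: [0.515, -0.0506, 0.0533]
ee_rot: [0.0, 0.991, -0.134, 0.0]
contact_force: [-2.7, 1.4, 11.4]
width: -0.0002
```

Run:
```python
from h import *
p=shot('wrist','w8.png'); B=tobox(cloud(p))*1000
for u,v in [(245,180),(260,260),(300,200),(340,200),(380,250)]: print(u,v,B[v,u],np.arctan2(B[v,u,2]-71,B[v,u,1]+97))
print(monitor.get_state()['contact_force'],monitor.get_state()['position']*1e3)
```

```text
245 180 [ 37.7 -13.9  73. ] 0.02387125845769289
260 260 [  2.1 -18.3  72.5] 0.018919885201703488
300 200 [ 29.2 -36.6  72.4] 0.023221348484742936
340 200 [ 29.4 -53.5  73.3] 0.05274171837804798
380 250 [  7.1 -71.4  73.5] 0.09799997557947455
[-2.8  1.6 11.8] [515.  -50.6  53.3]
```

>>> send_rows:
  deltas:
    - {"dp": [0.0, 0.0, 0.3], "rotation": [0, 0, 0]}
    - {"dp": [0.0, 0.0, 0.6], "rotation": [0, 0, 0]}
    - {"dp": [0.0, 0.0, 0.9], "rotation": [0, 0, 0]}
    - {"dp": [0, 0, 1], "rotation": [0, 0, 0]}

```text
clock: 7.58
position: [0.5175, -0.0513, 0.1769]
ee_rot: [0.001, 0.991, -0.134, 0.004]
contact_force: [0.9, 0.1, 0.4]
width: 0.0002
```

>>> send_rows:
  deltas:
    - {"dp": [0.0, 0.0, 0.3], "rotation": [0, 0, 0]}
    - {"dp": [0.0, 0.0, 0.6], "rotation": [0, 0, 0]}
    - {"dp": [0.0, -0.1, 0.833], "rotation": [0, 0, 0]}
    - {"dp": [0.1, -0.35, 0.833], "rotation": [0, 0, 0]}
    - {"dp": [0.3, -0.6, 0.833], "rotation": [0, 0, 0]}
    - {"dp": [0.57, -0.7, 0.833], "rotation": [0, 0, 0]}
    - {"dp": [0.84, -0.7, 0.833], "rotation": [0, 0, 0]}
    - {"dp": [0.84, -0.7, 0.833], "rotation": [0, 0, 0]}

```text
clock: 8.25
position: [0.6208, -0.1361, 0.2695]
ee_rot: [-0.0, 0.991, -0.134, 0.001]
contact_force: [0.1, 0.5, 0.5]
width: -0.0
```

Run:
```python
from h import *
p=shot('wrist','w9.png'); B=tobox(cloud(p))*1000
p=shot('scene','s9.png')
im=p['color'][120:300,260:440]; cv2.imwrite('pics/s9z.png',cv2.resize(im,(600,600),interpolation=0)[:,:,::-1])
print(monitor.get_state()['contact_force'],monitor.get_state()['position']*1e3)
```

```text
[-0.3  0.2 -0.7] [ 615.9 -134.7  270.1]
```

View pics/s9z.png

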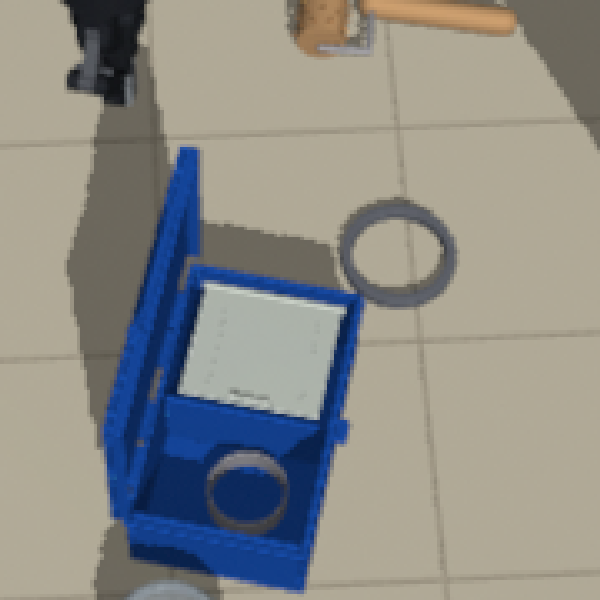

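View pics/w9.png

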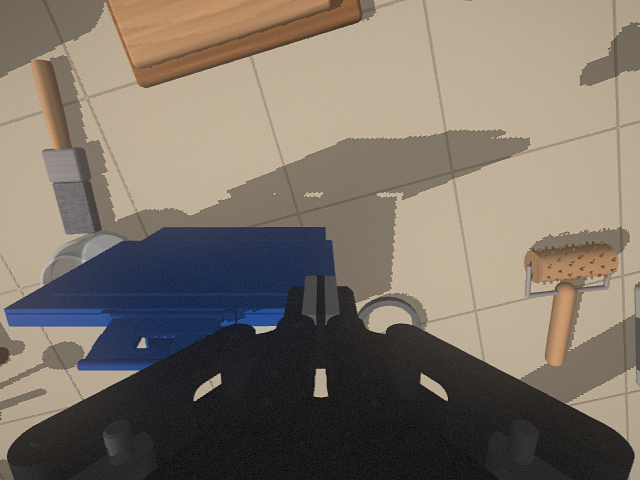

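Run:
```python
from h import *
p=eyes.get_image('wrist'); B=tobox(cloud(p))*1000
for u,v in [(312,282),(250,300),(250,306),(250,312),(250,322),(200,260),(300,235),(150,345),(110,368)]: print(u,v,B[v,u])
```

```text
312 282 [116.4 -96.1 300.8]
250 300 [ 69.9 -53.4 228.7]
250 306 [ 65.3 -53.1 228.4]
250 312 [ 61.6 -53.1 229.7]
250 322 [-41.9 -16.4  72.4]
200 260 [ 73.8  -0.1 166.6]
300 235 [ 72.  -78.8  90.4]
150 345 [ 59.4  -2.3 262.8]
110 368 [-161.1  211.3    3.3]
```

>>> send_rows:
  deltas:
    - {"dp": [0.0, 0.0, -0.25], "rotation": [0, 0, 0]}
    - {"dp": [0.0, 0.0, -0.5], "rotation": [0, 0, 0]}
    - {"dp": [0.0, 0.0, -0.7], "rotation": [0, 0, 0]}
    - {"dp": [0, 0, -0.7], "rotation": [0, 0, 0]}

```text
clock: 8.73
position: [0.6108, -0.1328, 0.183]
ee_rot: [-0.001, 0.991, -0.134, -0.006]
contact_force: [-0.4, 0.3, -0.6]
width: -0.0001
```

>>> send_rows:
  deltas:
    - {"dp": [-0.088, 0.024, 0], "rotation": [0, 0, 0]}
    - {"dp": [-0.169, 0.046, 0], "rotation": [0, 0, 0]}
    - {"dp": [-0.249, 0.068, -0.005], "rotation": [0, 0, 0]}
    - {"dp": [-0.334, 0.092, -0.015], "rotation": [0, 0, 0]}
    - {"dp": [-0.416, 0.114, -0.029], "rotation": [0, 0, 0]}
    - {"dp": [-0.416, 0.114, -0.029], "rotation": [0, 0, 0]}

```text
clock: 9.23
position: [0.5638, -0.1202, 0.1861]
ee_rot: [0.0, 0.991, -0.134, 0.0]
contact_force: [-0.8, -0.2, -0.5]
width: 0.0001
```

Run:
```python
from h import *
p=shot('wrist','w10.png')
p=shot('scene','s10.png')
im=p['color'][120:300,260:440]; cv2.imwrite('pics/s10z.png',cv2.resize(im,(600,600),interpolation=0)[:,:,::-1])
print(monitor.get_state()['contact_force'],monitor.get_state()['position']*1e3)
```

```text
[ 0.1 -0.5 -0.5] [ 565.6 -120.7  185.8]
```

View pics/s10z.png

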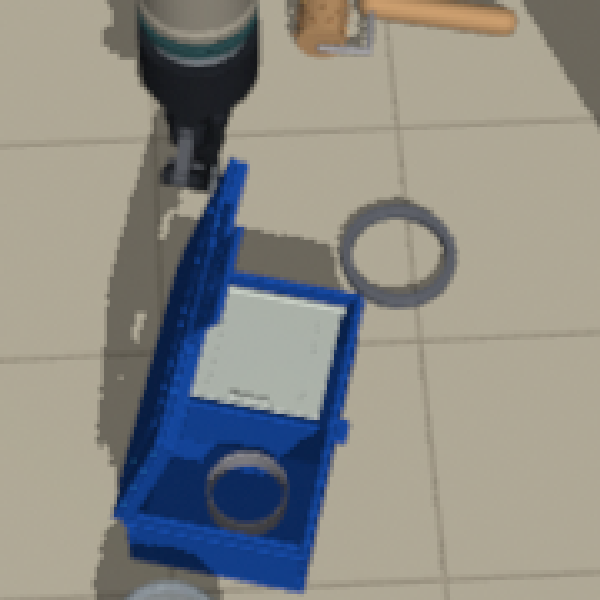

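View pics/w10.png

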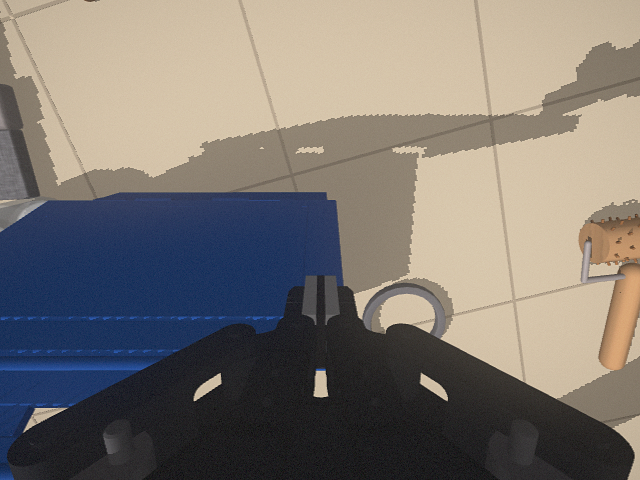

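>>> send_rows:
  deltas:
    - {"dp": [-0.08, 0.022, -0.025], "rotation": [0, 0, 0]}
    - {"dp": [-0.157, 0.043, -0.054], "rotation": [0, 0, 0]}
    - {"dp": [-0.231, 0.064, -0.09], "rotation": [0, 0, 0]}
    - {"dp": [-0.301, 0.083, -0.133], "rotation": [0, 0, 0]}
    - {"dp": [-0.37, 0.102, -0.183], "rotation": [0, 0, 0]}
    - {"dp": [-0.433, 0.119, -0.24], "rotation": [0, 0, 0]}
    - {"dp": [-0.49, 0.135, -0.3], "rotation": [0, 0, 0]}
    - {"dp": [-0.542, 0.149, -0.367], "rotation": [0, 0, 0]}
    - {"dp": [-0.591, 0.162, -0.437], "rotation": [0, 0, 0]}
    - {"dp": [-0.631, 0.173, -0.508], "rotation": [0, 0, 0]}
    - {"dp": [-0.667, 0.183, -0.592], "rotation": [0, 0, 0]}
    - {"dp": [-0.694, 0.19, -0.65], "rotation": [0, 0, 0]}

```text
clock: 10.33
position: [0.4822, -0.0979, 0.1056]
ee_rot: [0.0, 0.991, -0.134, -0.0]
contact_force: [1.1, 1.0, -0.0]
width: -0.0002
```

Run:
```python
from h import *
p=shot('wrist','w11.png')
p=shot('scene','s11.png')
im=p['color'][120:300,260:440]; cv2.imwrite('pics/s11z.png',cv2.resize(im,(600,600),interpolation=0)[:,:,::-1])
print(monitor.get_state()['contact_force'],monitor.get_state()['position']*1e3)
```

```text
[-0.6  0.3  0.2] [481.1 -97.5 105.1]
```

View pics/s11z.png

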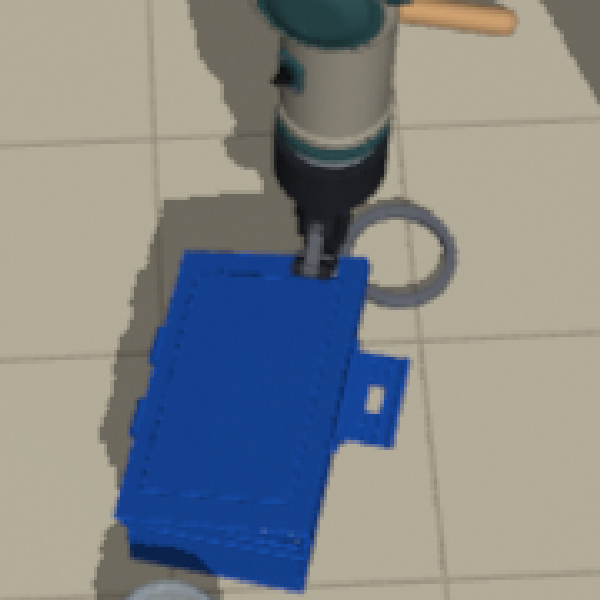

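View pics/w11.png

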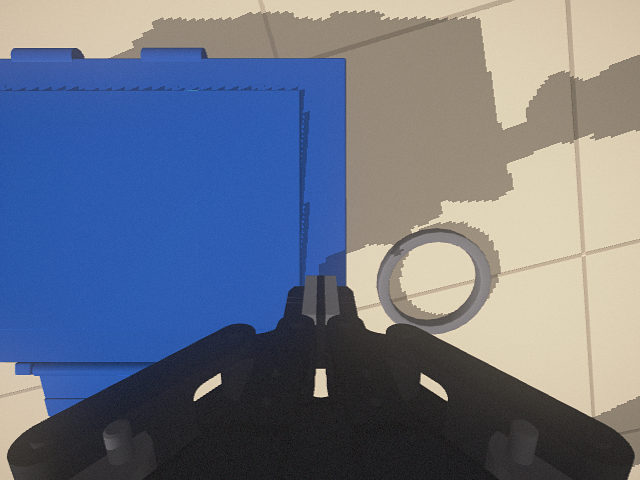

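>>> send_rows:
  deltas:
    - {"dp": [-0.01, 0, -0.05], "rotation": [0, 0, 0]}
    - {"dp": [-0.02, 0, -0.1], "rotation": [0, 0, 0]}
    - {"dp": [-0.025, 0, -0.15], "rotation": [0, 0, 0]}
    - {"dp": [-0.03, 0, -0.19], "rotation": [0, 0, 0]}
    - {"dp": [-0.03, 0, -0.22], "rotation": [0, 0, 0]}
    - {"dp": [-0.03, 0, -0.25], "rotation": [0, 0, 0]}
    - {"dp": [-0.03, 0, -0.27], "rotation": [0, 0, 0]}
    - {"dp": [-0.03, 0, -0.27], "rotation": [0, 0, 0]}

```text
clock: 11.1
position: [0.4787, -0.098, 0.0738]
ee_rot: [0.0, 0.991, -0.134, -0.0]
contact_force: [0.5, 0.1, -0.1]
width: -0.0002
```

Run:
```python
from h import *
p=shot('wrist','w12.png'); B=tobox(cloud(p))*1000
print(monitor.get_state()['contact_force'],monitor.get_state()['position']*1e3)
R=B[100:350:30,20:280:40].reshape(-1,3); R=R[(R[:,2]>70)&(R[:,2]<150)]; print(R[::4]); 
A=np.c_[R[:,:2],np.ones(len(R))]; print(np.linalg.lstsq(A,R[:,2],rcond=None)[0]*[1,1,1])
```

```text
[-0.3  0.7 -0.4] [479.  -98.1  73.9]
[[ 46.2  14.2  95.9]
 [ 46.2 -47.3  97.2]
 [ 35.2   2.1  94.9]
 [ 35.3 -61.4  96.8]
 [ 23.8 -12.5  96.4]
 [ 23.7 -76.3  95.7]
 [ 11.6 -26.3  95.8]
 [ -1.1  26.1  95.8]
 [ -1.3 -41.   95.1]
 [-14.2  11.4  96.7]
 [-14.4 -57.2  96.3]
 [-28.1  -3.5  97.1]
 [-28.7 -73.7  95.8]
 [-43.6 -18.2  95.8]
 [-60.4  42.   94.2]
 [-61.3 -33.3  93. ]]
[-0.  -0.1 95.2]
```

View pics/w12.png

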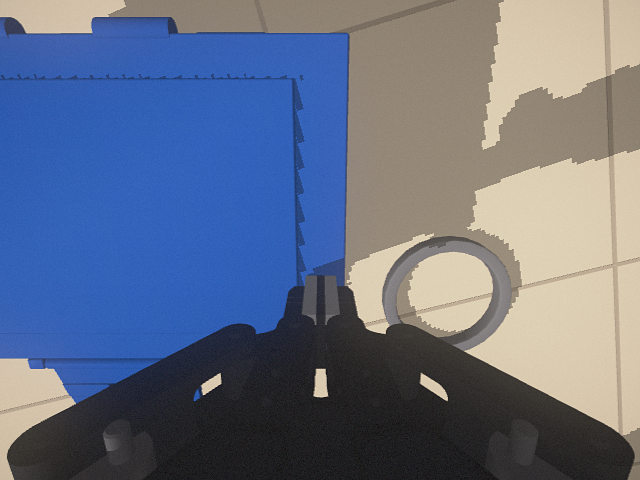

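>>> send_rows:
  deltas:
    - {"dp": [0, 0, -0.01], "rotation": [0, 0, 0]}
    - {"dp": [0, 0, -0.02], "rotation": [0, 0, 0]}
    - {"dp": [0, 0, -0.025], "rotation": [0, 0, 0]}
    - {"dp": [0, 0, -0.025], "rotation": [0, 0, 0]}

```text
clock: 11.48
position: [0.4793, -0.0983, 0.0731]
ee_rot: [0.0, 0.991, -0.134, 0.001]
contact_force: [-3.6, 0.8, 15.2]
width: 0.0001
```

>>> send_rows:
  deltas:
    - {"dp": [0, 0, 0.3], "rotation": [0, 0, 0]}
    - {"dp": [0, 0, 0.6], "rotation": [0, 0, 0]}
    - {"dp": [0, 0.1, 0.75], "rotation": [0, 0, 0]}
    - {"dp": [-0.08, 0.4, 0.75], "rotation": [0, 0, 0]}
    - {"dp": [-0.17, 0.7, 0.75], "rotation": [0, 0, 0]}

```text
clock: 11.9
position: [0.4606, -0.0143, 0.1628]
ee_rot: [0.0, 0.991, -0.135, 0.003]
contact_force: [0.6, 1.2, -0.0]
width: -0.0
```

>>> send_rows:
  deltas:
    - {"dp": [0, 0.2, 0], "rotation": [-0.05, -0.19, 0]}
    - {"dp": [0, 0.37, 0], "rotation": [-0.11, -0.39, 0]}
    - {"dp": [0, 0.37, 0], "rotation": [-0.16, -0.58, 0]}
    - {"dp": [0, 0.37, 0], "rotation": [-0.21, -0.77, 0]}
    - {"dp": [0, 0.37, 0], "rotation": [-0.265, -0.964, 0]}
    - {"dp": [0, 0.37, 0], "rotation": [-0.265, -0.964, 0]}

```text
clock: 12.4
position: [0.4507, 0.0312, 0.1569]
ee_rot: [0.034, 0.961, -0.128, 0.242]
contact_force: [-1.2, 0.1, -1.2]
width: 0.0
```

Run:
```python
from h import *
p=shot('wrist','w13.png'); B=tobox(cloud(p))*1000
p=shot('scene','s13.png')
im=p['color'][120:300,260:440]; cv2.imwrite('pics/s13z.png',cv2.resize(im,(600,600),interpolation=0)[:,:,::-1])
w=monitor.get_state()['position'];print(w*1e3,tobox(w)*1e3)
np.save('pics/B13.npy',B)
```

```text
[457.8  30.7 161. ] [-91.3  18.2 161. ]
```

View pics/s13z.png

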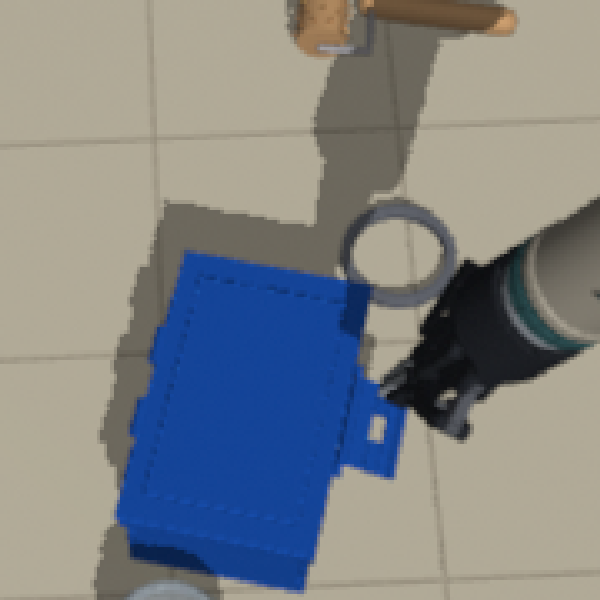

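View pics/w13.png

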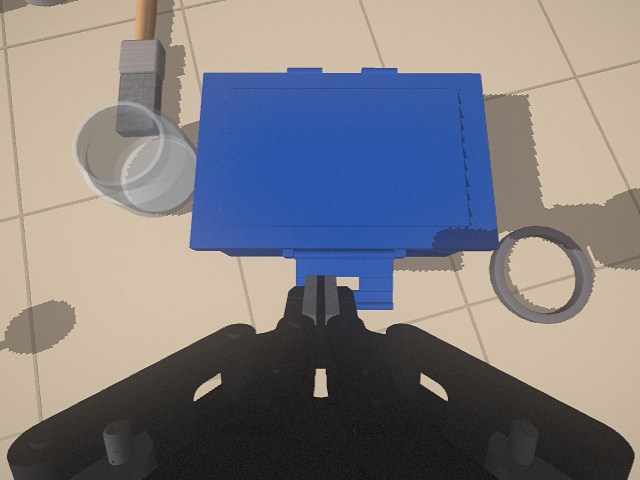

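Run:
```python
import numpy as np
np.set_printoptions(precision=1,suppress=True)
B=np.load('pics/B13.npy')
for u,v in [(312,278),(312,290),(385,258),(385,270),(385,285),(385,300),(372,305),(390,307),(345,265),(300,265),(340,160),(340,240)]: print(u,v,B[v,u])
```

```text
312 278 [-100.    20.3  187. ]
312 290 [-105.3   20.1  195.7]
385 258 [-78.7 -29.9  90.7]
385 270 [-86.9 -30.3  87. ]
385 285 [-97.5 -30.3  84.8]
385 300 [-108.1  -30.2   83.4]
372 305 [-111.6  -20.9   82.7]
390 307 [-113.   -33.5   83.7]
345 265 [-83.6  -1.3  88.8]
300 265 [-83.8  30.9  89.6]
340 160 [-6.6  2.1 96.7]
340 240 [-66.2   2.3  93. ]
```

>>> send_rows:
  deltas:
    - {"dp": [0, 0, -0.25], "rotation": [0, 0, 0]}
    - {"dp": [0, 0, -0.45], "rotation": [0, 0, 0]}
    - {"dp": [0, 0, -0.6], "rotation": [0, 0, 0]}
    - {"dp": [0, 0, -0.68], "rotation": [0, 0, 0]}
    - {"dp": [0, 0, -0.75], "rotation": [0, 0, 0]}
    - {"dp": [-0.008, 0.002, -0.8], "rotation": [0, 0, 0]}
    - {"dp": [-0.016, 0.004, -0.84], "rotation": [0, 0, 0]}
    - {"dp": [-0.016, 0.004, -0.84], "rotation": [0, 0, 0]}

```text
clock: 13.17
position: [0.4602, 0.0298, 0.0606]
ee_rot: [0.034, 0.96, -0.13, 0.246]
contact_force: [-0.5, -0.6, -0.4]
width: 0.0002
```

Run:
```python
from h import *
p=shot('wrist','w14.png'); B=tobox(cloud(p))*1000
p=shot('scene','s14.png')
im=p['color'][120:300,260:440]; cv2.imwrite('pics/s14z.png',cv2.resize(im,(600,600),interpolation=0)[:,:,::-1])
w=monitor.get_state()['position'];print(w*1e3,tobox(w)*1e3)
np.save('pics/B14.npy',B)
```

```text
[459.2  30.   60.8] [-89.7  17.9  60.8]
```

View pics/w14.png

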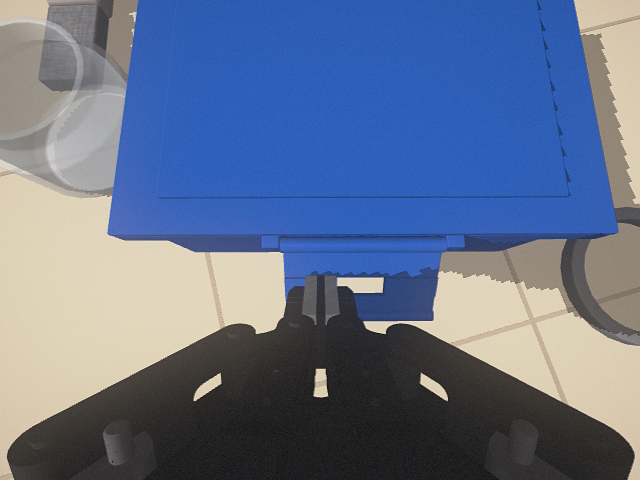

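View pics/s14z.png

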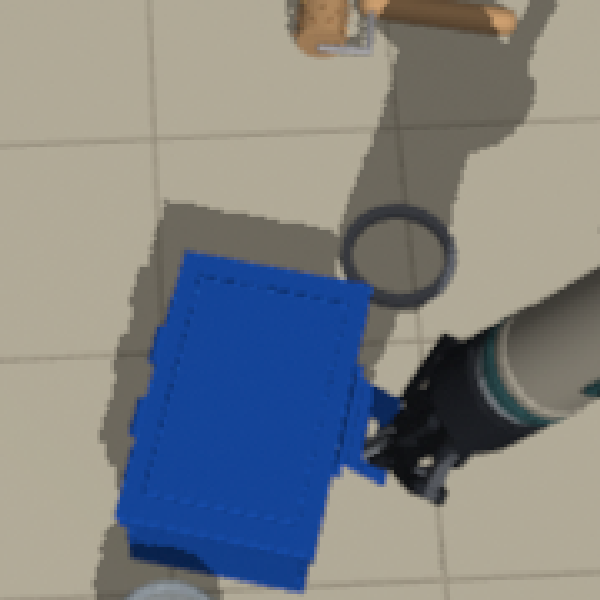

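>>> send_rows:
  deltas:
    - {"dp": [-0.012, 0.003, -0.04], "rotation": [0, 0, 0]}
    - {"dp": [-0.024, 0.007, -0.08], "rotation": [0, 0, 0]}
    - {"dp": [-0.004, 0.001, -0.1], "rotation": [0, 0, 0]}
    - {"dp": [0.016, -0.004, -0.117], "rotation": [0, 0, 0]}
    - {"dp": [0.036, -0.01, -0.138], "rotation": [0, 0, 0]}
    - {"dp": [0.056, -0.015, -0.158], "rotation": [0, 0, 0]}
    - {"dp": [0.08, -0.022, -0.175], "rotation": [0, 0, 0]}
    - {"dp": [0.095, -0.026, -0.185], "rotation": [0, 0, 0]}
    - {"dp": [0.095, -0.026, -0.185], "rotation": [0, 0, 0]}

```text
clock: 14.02
position: [0.4691, 0.0271, 0.0391]
ee_rot: [0.033, 0.96, -0.13, 0.245]
contact_force: [0.2, -0.1, -0.3]
width: 0.0004
```

Run:
```python
from h import *
p=shot('wrist','w15.png'); B=tobox(cloud(p))*1000
p=shot('scene','s15.png')
im=p['color'][120:300,260:440]; cv2.imwrite('pics/s15z.png',cv2.resize(im,(600,600),interpolation=0)[:,:,::-1])
w=monitor.get_state()['position'];print(w*1e3,tobox(w)*1e3)
np.save('pics/B15.npy',B)
```

```text
[468.6  27.2  39.1] [-79.9  17.7  39.1]
```

View pics/w15.png

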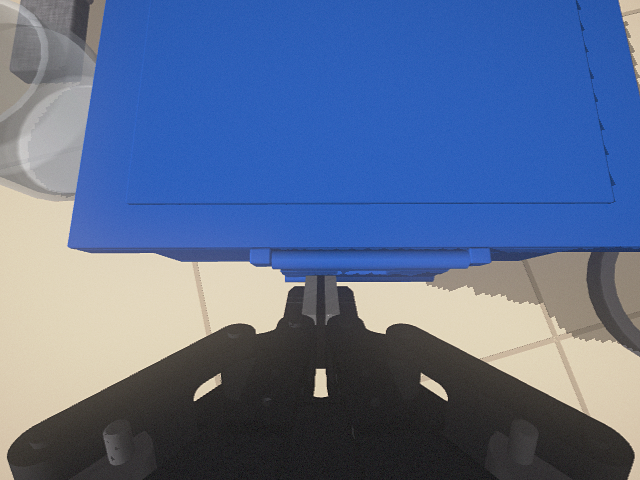

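View pics/s15z.png

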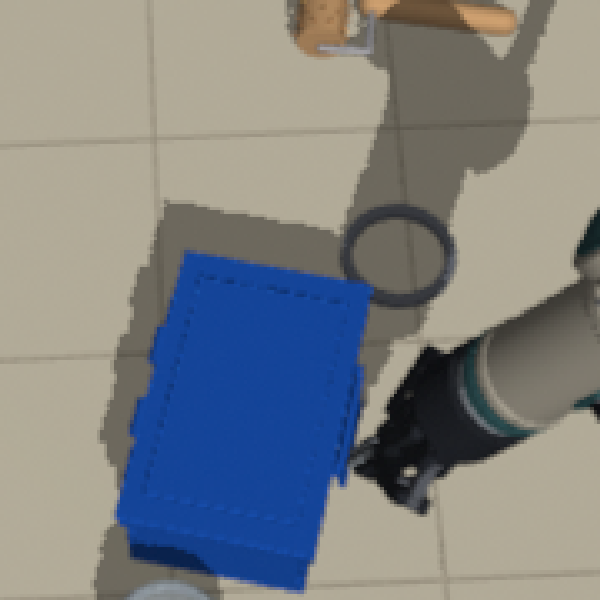

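>>> send_rows:
  deltas:
    - {"dp": [0.016, -0.004, -0.005], "rotation": [0, 0, 0]}
    - {"dp": [0.032, -0.009, -0.01], "rotation": [0, 0, 0]}
    - {"dp": [0.048, -0.013, -0.01], "rotation": [0, 0, 0]}
    - {"dp": [0.048, -0.013, -0.01], "rotation": [0, 0, 0]}

```text
clock: 14.45
position: [0.471, 0.026, 0.0365]
ee_rot: [0.033, 0.961, -0.13, 0.243]
contact_force: [-9.1, 4.5, 6.5]
width: -0.0004
```

>>> send_rows:
  deltas:
    - {"dp": [0.012, -0.003, 0.0], "rotation": [0, 0, 0]}
    - {"dp": [0.024, -0.006, 0.0], "rotation": [0, 0, 0]}
    - {"dp": [0.024, -0.006, 0], "rotation": [0, 0, 0]}
    - {"dp": [0.024, -0.006, 0], "rotation": [0, 0, 0]}

```text
clock: 14.78
position: [0.4712, 0.0255, 0.0356]
ee_rot: [0.033, 0.961, -0.129, 0.241]
contact_force: [-16.0, 7.7, 11.2]
width: 0.0003
```

Run:
```python
from h import *
p=shot('wrist','w16.png'); B=tobox(cloud(p))*1000
im=p['color'][220:340,240:480]; cv2.imwrite('pics/w16z.png',cv2.resize(im,(800,400),interpolation=0)[:,:,::-1])
w=monitor.get_state()['position'];print(w*1e3,tobox(w)*1e3)
for u in (292,370,390,420):
  for v in range(246,292,3): print(u,v,B[v,u])
```

```text
[471.2  25.5  35.6] [-77.   16.7  35.6]
292 246 [-69.2  26.9  91.9]
292 249 [-70.5  26.8  92.9]
292 252 [-71.5  26.8  92.5]
292 255 [-71.9  27.2  87.8]
292 258 [-73.5  26.9  91.4]
292 261 [-74.7  26.7  93.2]
292 264 [-75.8  26.7  93.3]
292 267 [-76.8  26.7  92.7]
292 270 [-77.7  26.8  90.9]
292 273 [-78.8  26.8  91.2]
292 276 [-77.5  29.1  61.2]
292 279 [-78.3  29.7  53.6]
292 282 [-76.6  33.7   2.3]
292 285 [-78.4  33.7   1.8]
292 288 [-82.8  28.9  63.3]
292 291 [-84.2  28.7  65.5]
370 246 [-69.4  -0.8  93.2]
370 249 [-70.3  -0.9  92.3]
370 252 [-71.3  -0.9  91.7]
370 255 [-71.9  -1.5  87.8]
370 258 [-73.6  -0.8  92.3]
370 261 [-74.4  -1.   90.8]
370 264 [-75.6  -0.8  91.7]
370 267 [-76.8  -0.6  92.6]
370 270 [-77.7  -0.8  91.3]
370 273 [-78.7  -0.9  90.6]
370 276 [-77.5  -5.2  61.2]
370 279 [-78.3  -6.2  53.7]
370 282 [-76.6 -13.8   2.3]
370 285 [-78.4 -13.9   1.4]
370 288 [-80.2 -13.8   1.6]
370 291 [-82.  -13.8   1. ]
390 246 [-69.5  -7.7  93.9]
390 249 [-70.3  -8.   92.4]
390 252 [-71.3  -8.1  91.4]
390 255 [-71.9  -8.8  88. ]
390 258 [-73.5  -8.   91.7]
390 261 [-74.5  -7.9  91.6]
390 264 [-75.7  -7.7  92.5]
390 267 [-76.7  -7.8  91.7]
390 270 [-77.7  -7.9  91.1]
390 273 [-78.7  -8.   90.5]
390 276 [-77.5 -13.8  62. ]
390 279 [-78.3 -15.4  53.9]
390 282 [-76.7 -25.8   3.4]
390 285 [-78.4 -26.    1.9]
390 288 [-80.2 -26.1   1.1]
390 291 [-82.  -25.6   3.2]
420 246 [-69.3 -18.5  92.9]
420 249 [-70.3 -18.6  92.3]
420 252 [-71.6 -18.1  93.8]
420 255 [-71.8 -19.9  87.7]
420 258 [-73.6 -18.4  92.6]
420 261 [-74.4 -18.7  91.1]
420 264 [-75.7 -18.2  92.6]
420 267 [-76.6 -18.5  91.5]
420 270 [-77.7 -18.3  91.9]
420 273 [-78.7 -18.5  90.9]
420 276 [-77.4 -27.5  60.1]
420 279 [-78.2 -29.5  53. ]
420 282 [-76.5 -44.6   1.2]
420 285 [-78.3 -44.4   1.5]
420 288 [-80.1 -44.4   1.3]
420 291 [-82.  -43.8   2.8]
```

View pics/w16z.png

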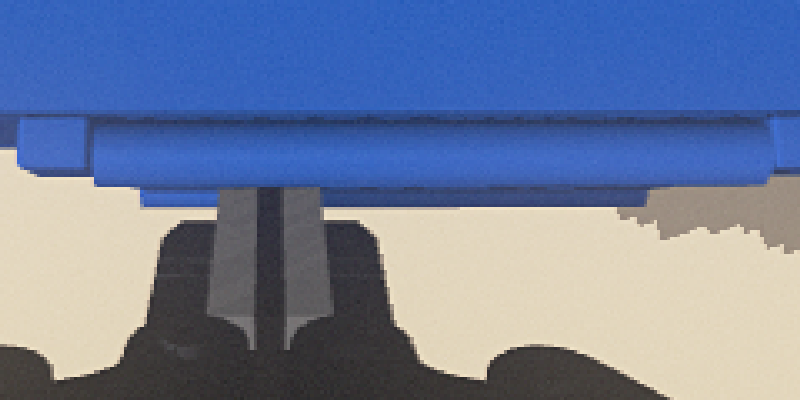

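>>> send_rows:
  deltas:
    - {"dp": [-0.08, 0.02, 0.0], "rotation": [0, 0, 0]}
    - {"dp": [-0.3, 0.08, 0.05], "rotation": [0, 0, 0]}
    - {"dp": [-0.55, 0.15, 0.2], "rotation": [0, 0, 0]}
    - {"dp": [-0.8, 0.22, 0.5], "rotation": [0, 0, 0]}
    - {"dp": [-0.8, 0.22, 0.8], "rotation": [0, 0, 0]}
    - {"dp": [-0.8, 0.22, 0.8], "rotation": [0, 0, 0]}
    - {"dp": [-0.8, 0.22, 0.8], "rotation": [0, 0, 0]}

```text
clock: 15.42
position: [0.3828, 0.0523, 0.1375]
ee_rot: [0.031, 0.959, -0.129, 0.249]
contact_force: [0.3, -0.7, -1.1]
width: -0.0003
```

Run:
```python
from h import *
p=shot('wrist','w17.png'); B=tobox(cloud(p))*1000
m=(np.abs(B[...,1])<33)&(np.abs(B[...,0]+78)<14)
for z in range(40,100,5):
    k=m&(np.abs(B[...,2]-z)<2.5)
    if k.sum()>5: print(z,k.sum(),np.percentile(B[k][:,0],[5,50,95]))
k=(np.abs(B[...,1])<80)&(np.abs(B[...,0])<45)&(B[...,2]>80); R=B[k]; A=np.c_[R,][:,:2]; print('lid plane',k.sum(),np.linalg.lstsq(np.c_[A,np.ones(len(A))],R[:,2],rcond=None)[0]*[1000,1000,1])
p=shot('scene','s17.png'); cv2.imwrite('pics/s17z.png',cv2.resize(p['color'][60:480,150:480],(628,600))[:,:,::-1])
p=shot('top','t17.png')
w=monitor.get_state();print(w['position']*1e3,w['contact_force'])
```

```text
45 11 [-66.2 -65.9 -65.5]
50 58 [-79.8 -79.6 -78.9]
55 360 [-80.1 -78.5 -77.5]
60 247 [-78.3 -77.8 -75.3]
65 240 [-78.3 -77.6 -75. ]
70 204 [-78.3 -77.8 -75.8]
75 194 [-78.3 -77.8 -77.5]
80 261 [-78.3 -77.9 -77.5]
85 136 [-78.4 -78.  -77.4]
90 1218 [-79.5 -74.9 -66.3]
95 923 [-77.3 -69.  -64.5]
lid plane 22592 [-0.2 -1.7 95.9]
[380.1  51.2 132.6] [ 0.2 -0.  -0.8]
```

View pics/w17.png

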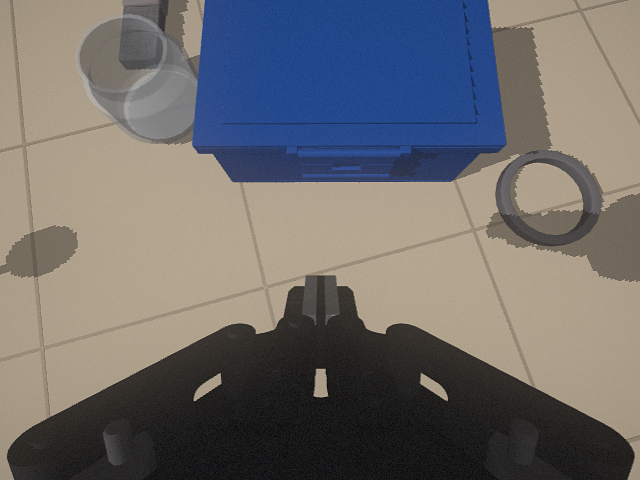

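View pics/s17z.png

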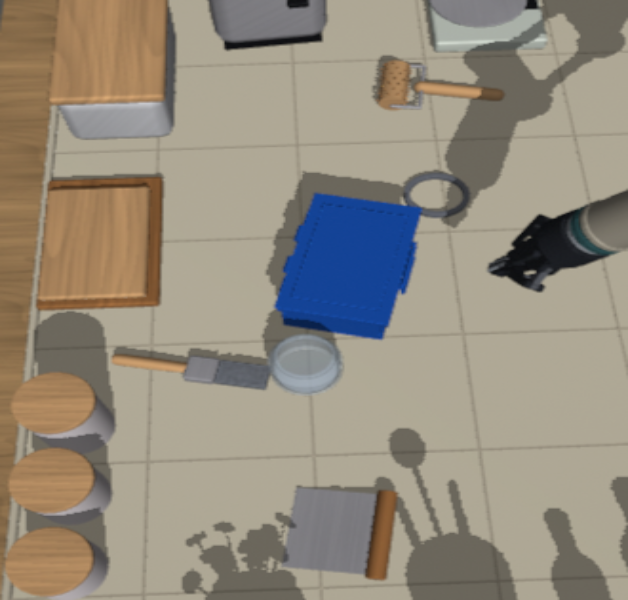

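```bash
python3 -c "
from h import *
print(manip.sign_off())"
```

```text
the job is handed in; nothing more can be done
None
```

The box is closed and handed in at about 15.8 s of the 56 s allowed. I folded the flap flat, then swung the lid shut, then pushed the clasp down against the front. All of it was done with light pushes of the shut fingertips, and nothing was pinched or lifted.

**Last checks, from the camera depth:**
- **Flap:** about 0.02 rad near its free edge, measured while the lid was still open. It sits under the lid now, so I could not look at it again.
- **Lid:** its top is level front to back, with a slope of about 0.0002. I read that as shut.
- **Clasp:** its face is vertical at box x ≈ −78 mm from z ≈ 60 to 85 mm, so it lies flat against the front.
- **Forces:** the highest readings between moves were about 12 N pressing the flap, 15 N on the lid and 21 N on the clasp. Peaks during a move were not sampled.
- **Surroundings:** by eye in the last picture, the jar, collar, docker, scraper and brush look undisturbed. I did not measure them again. The cutter looked in place in the last view before the lid closed, and the nozzles under the flap could not be seen after it was folded. The gripper was clear and no contact force showed.

**What disagreed:**
- **Fingertip position:** shut, the fingertips stand about 18 mm behind the reported TCP, not 19 mm ahead of it as the interface text says. Contact on the flap and the wrist-camera depth both showed this. Because of it my first push passed over the flap without moving it, so I planned the remaining moves from the measured tip.
- **Scene camera:** its depth on the gripper did not match the wrist camera, so I did not use it.

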